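# Pack the kit carrier and hold its lid over it

## Task

Finish packing the narrow wooden kit carrier: stand the short square tube and the hex bolt (head down, as it stands now) upright in the free space beside the tape measure, in either order, and let go of them. Then take the lid by its handle, carry it clear over the things standing on the bench, and stop with it level and hovering about a centimetre above the carrier's two dowel tips, lined up so that its holes are over the dowels, without the lid ever touching any of these, so that I can check that it will go on. Finish while still holding the lid there, gripped in the air; leave the tape measure in its place, and do not knock over or shove the long square tube and the bottle.

Things in the scene. Friction and masses are not known exactly. Their poses are not given: they have to be found in the camera images.
- carrier: Narrow open plywood carrier, immovable, left or right on the bench. Origin: centre of underside, z up, y along its length. Outside 182 (y) x 64 mm (x); floor 5 mm thick; inside y +-79, x +-26 mm. Long sides are low rails, top z = 32 mm; the ends are upright boards 12 mm thick, top z = 114 mm.
- bay (a point): Middle of the carrier's free space, on its floor's top (carrier frame x 0, y -42, z 5 mm); axes as the carrier's. The space is 74 mm long in y, from the -y end board to the tape measure, and 52 mm wide in x. Tube and bolt fit side by side along y with about 4 mm at each gap; fingers closing along x pass over the low rails.
- dowel_a (a point): Tip of the dowel upright on the -y end board (carrier frame 0, -85, 124 mm); dowel 10 mm in diameter, standing 10 mm above the board.
- dowel_b (a point): Tip of the like dowel on the +y end board (carrier frame 0, +85, 124 mm).
- lid: The carrier's lid, flat on the bench, handle up; 0.15 to 0.3 kg, balanced. Plywood 64 (x) x 204 (y) x 8 mm, a 20 mm through hole at (0, +-85) mm for each dowel; either way round fits. Origin: centre of underside. Dark wood bridge handle along y over the middle: bar 16 mm thick (x), y +-50, z = 26 to 48 mm; feet at |y| = 36 to 50 mm.
- short_tube: Short white square-tube offcut standing on end on the bench, 25 x 25 x 105 mm tall, about 0.08 kg; origin: centre of its foot, z up. To be packed.
- bolt: Grey steel hex bolt standing on its head, thread up, 102 mm tall, about 0.28 kg; origin: centre of the underside of the head, z up. Head 37 mm across corners and 13 mm high; round shank 20 mm in diameter above it. To be packed standing on its head.
- tape: Pocket tape measure standing on edge in the carrier, already packed, loose, leaning a few degrees: 36 mm (x) by 82 mm (y) by 66 mm tall, so its top is 71 mm above the carrier's underside; origin: centre of its underside. Its long side lies along the carrier's length. Leave it there.
- long_tube: Long white square-tube offcut standing on end between the left and the right place, 25 x 25 x 145 mm tall, loose, origin: centre of its foot. An obstacle, not to be packed. (Beyond these things solid wall cabinets hang over the bench, fronts at world x = 0.59 m, from 0.45 m above the bench up: keep the raised wrist in front of them.)
- bottle: Plain closed bottle, round, standing between the left and the right place, 40 mm in diameter, 125 mm tall, loose, origin: centre of its foot. An obstacle.
Mind the look-alikes: they are no part of the job. What is shaped like the tape but purple is not meant.

How it is judged:
By the outcome, as a careful person would: the job done as asked, in the order asked, and still so for the second after the job is handed in, while the arm keeps its last pose, push and grip.
It also fails if it takes over 70 s, if anything falls off the work surface, if the arm or the gripper's body presses on something with over 40 N, if the wrist force passes 120 N, or if a joint passes its speed limit or range.

## Robot

A 6-joint arm with a two-finger parallel gripper is mounted at the origin on a cart in front of the work surface, level with it; the furniture and walls round the work are solid. World frame = base frame: x ahead of the robot, y to its left, z up, the work surface at z = 0. Lengths are in m, angles in rad, forces in N, time in s.
With the tool pointing down it reaches from about 0.425 to 0.95 m from the base axis. Payload 3.5 kg.
Tool frame: the origin (TCP) lies midway between the tips of the shut fingers; the grasp point (between the pads) lies 19 mm behind it (ctrl.hold_point_z is the distance from the TCP to the grasp point, in m); z points along the fingers, y is the line along which they close (so a half turn about z gives the same grasp; the last joint's range is limited). The gripper opens to 85 mm and grips with 20 to 120 N. Pads are 22 mm wide; open, the fingers measure 114 mm over their backs; the gripper's body (76 mm by 85 mm) begins 54 mm behind the grasp point. The pads swing forward as they close: fully open they stand 13 mm farther back than shut.
Start: joints at [0.959, 0.286, 1.577, -0, 1.279, -0.15], TCP at [0.301, 0.604, 0.231] pointing down, gripper open.
Joint ranges: [-2.77, 2.77], [-0.9, 2.22], [0.21, 2.48], [-1.53, 4.67], [0.24, 2.81], [-2.84, 2.84]. Speed limits (rad/s): [2.79, 2.79, 3.14, 3.14, 3.14, 3.14].

## Interface

Orientations are given as a unit quaternion [x, y, z, w].
In Python, from plant import readout, cams, sign_off, ctrl gives the robot as it stands. The module is installed in compiled form; this text tells all that it offers.
- The arm moves only by the tool step_arm, never from a script. Its argument "increments" is a list of rows, each a list of 2 entries, a list of its own where there are three numbers: the shift along the world's x, y, z in mm, then the turn, a rotation vector about the world's x, y, z in rad. In form: [[[x, y, z], [rx, ry, rz]], ...]. A call has 1 to 8 rows; each row shifts and turns the commanded pose from where the row before left it; what a row does not reach is not made up. A row lasts 1/12 s, in which the tool goes at most 41.7 mm and 7.16 degrees, less where a joint would pass 70% of its speed; a pose out of reach is approached as far as the arm can. A call is refused whole if a number of a shift passes 41.7 or a number of a turn 0.125, either way. A call with a gripper value outside its range is refused whole. "fingers" is the opening, from -1 (shut) to 1 (fully open), set as the call begins (left out, the last holds). The fingers move at their own pace and stop on an object; "grip_force" is the grip in N (left out, the last holds). Time passes only in rows, so rows that do not move let the fingers close. It gives the time, the measured TCP pose, the force, the opening and the grip force at its end, in the units of the state.
- readout.get_state(): the state, without advancing time (a new reading comes with each control period).
- cams.read_camera(name): name is "scene" or "top"; returns the picture (400x640x3 uint8, red, green, blue); there is no depth.
- cams.get_calibration(name): a dict with "fx", "fy", "cx", "cy" (pixels), "eye" and "rotation" of the camera in the world. Camera axes: x right, y up, looking along -z (the intrinsics and any distortion apply to the point x, -y, -z); pixel columns grow to the right and rows downward; lengths in m; the calibration is good to about 2 mm. A picture is of the moment at which its call begins. get_calibration takes no time and is no camera call.
- sign_off(): hands the job in; it is judged then, once.
The state is a dict: "time": time; "qpos": joint angles; "dq": joint speeds; "joint_efforts": joint torques, N m; "eef_pos": TCP position; "tcp_rot": TCP orientation; "contact_force": force on the tool from outside, world axes, zero at the start; "wrist_torque": the same for the moment, N m; "opening": opening from 0.0 (shut) to 1.0 (fully open); "finger_force": force on a finger pad.
Only numpy, scipy, OpenCV 4.12 (cv2) and the standard library are available. Lean on these libraries where they do the work, as an engineer would, in place of code of your own. Each camera call takes 0.05 s, during which the arm holds its last target. There are 200 camera calls.

## Working session

There is one attempt and no reset: what is moved stays moved. The work goes in short steps, Python scripts to look and compute and a tool call to move; the robot and the scene stay as the last step left them, time stands still between calls to the robot, and variables do not carry over. Pictures are saved under pics/ and viewed, at most 10 in all, crops included, and the job is handed in when it is done.

Besides the shell and the picture viewer there is one more tool, called after "Call:" as a command line: name --argument value ..., lists and objects as JSON in quotes. step_arm: Moves the arm, as the interface text tells. Its arguments: {"type":"object","properties":{"increments":{"type":"array","items":{"type":"array"}},"fingers":{"type":"number"},"grip_force":{"type":"number"}},"required":["increments"]}

```bash
mkdir -p pics
python3 - <<'E'
from plant import readout,cams,ctrl
import cv2
s=readout.get_state()
print(s, ctrl.hold_point_z)
for n in("scene","top"):
    im=cams.read_camera(n); cv2.imwrite(f"pics/{n}0.png",im[:,:,::-1]); print(n,cams.get_calibration(n))
E
```

```text
{'time': 0.0, 'qpos': array([ 9.59011256e-01,  2.87186449e-01,  1.57822180e+00, -2.29918392e-05,
        1.27860210e+00, -1.49971256e-01]), 'dq': array([ 0.00098539, -0.00197199, -0.00016569, -0.00161864,  0.00084392,
       -0.00101313]), 'joint_efforts': array([-1.59973642e-03, -4.05983305e+01, -2.92619401e+01, -2.80065660e-04,
        6.01389896e-03,  4.32622983e-06]), 'eef_pos': array([0.30032897, 0.60374913, 0.22990907]), 'tcp_rot': array([ 2.28857051e-01,  9.73459290e-01, -1.12631164e-03, -4.39156345e-04]), 'contact_force': array([ 0.78098599, -0.20414787,  0.01344504]), 'wrist_torque': array([-0.00992934,  0.00499626, -0.01089256]), 'finger_force': 0.0, 'opening': 0.9971566870543633} 0.0187
scene {'fx': 488.8592836277988, 'fy': 488.8592836277988, 'cx': 319.3271888688232, 'cy': 203.2943381780352, 'eye': array([-1.00853298, -0.73660726,  0.91436638]), 'rotation': array([ 0.46336936, -0.26713444, -0.40505256,  0.74152576])}
top {'fx': 511.2488356405845, 'fy': 511.2488356405845, 'cx': 314.8980722609449, 'cy': 192.68539587747665, 'eye': array([0.12103409, 0.14678618, 1.91931004]), 'rotation': array([ 0.06607811, -0.06497091, -0.7029406 ,  0.70518578])}
```

View pics/scene0.png

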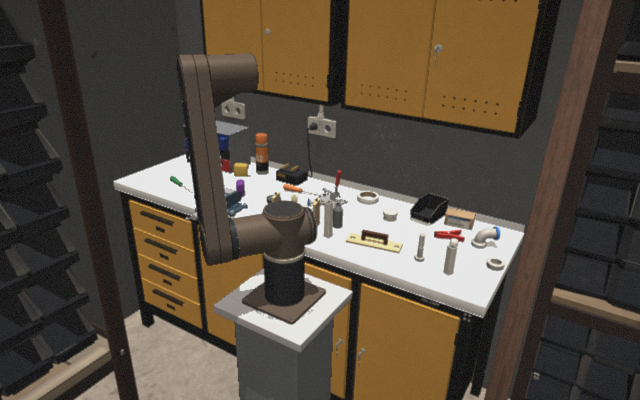

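View pics/top0.png

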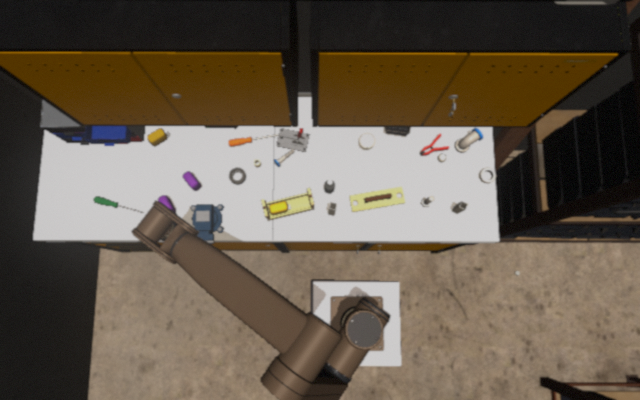

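The scene view shows the bolt at (421,247), short tube (450,257), lid (375,241), long tube (327,217) and bottle (338,213). The carrier is behind the arm. In the top view the carrier is at (288,205), bottle (329,186), long tube (332,208), lid (377,200), bolt (427,201) and short tube (459,207).

Possible mix-ups:
- **Tape:** yellow tape in the carrier (279,208 top) versus purple boxes (192,181) and (166,203), plus a yellow item at (158,136).
- **Short tube:** (459,207 top) versus the long tube (332,208).
- **Bolt:** (427,201) versus the bottle (329,186).

Next I'll check these in enlarged crops.

```bash
cat > h.py <<'E'
import numpy as np,cv2
from scipy.spatial.transform import Rotation as R
from plant import readout,cams,ctrl
C={n:cams.get_calibration(n) for n in("scene","top")}
def proj(n,p):
    c=C[n];q=R.from_quat(c["rotation"]).inv().apply(np.atleast_2d(p)-c["eye"])
    return np.c_[c["cx"]+c["fx"]*q[:,0]/-q[:,2], c["cy"]-c["fy"]*q[:,1]/-q[:,2]]
def ray(n,u,v):
    c=C[n];return R.from_quat(c["rotation"]).apply([(u-c["cx"])/c["fx"],-(v-c["cy"])/c["fy"],-1])
def onz(n,u,v,z):
    d=ray(n,u,v);e=C[n]["eye"];return e+d*(z-e[2])/d[2]
def tri(ps,pt):
    A=[];b=[]
    for n,p in(("scene",ps),("top",pt)):
        d=ray(n,*p);d/=np.linalg.norm(d);M=np.eye(3)-np.outer(d,d);A.append(M);b.append(M@C[n]["eye"])
    return np.linalg.lstsq(np.vstack(A),np.hstack(b),rcond=None)[0]
def crop(im,x0,y0,x1,y1,k):
    o=cv2.resize(im[y0:y1,x0:x1],None,fx=k,fy=k,interpolation=cv2.INTER_CUBIC)[:,:,::-1].copy()
    for x in range(-(-x0//10)*10,x1,10):
        cv2.line(o,(int((x-x0+.5)*k),0),(int((x-x0+.5)*k),6),(0,0,255),1);cv2.putText(o,str(x),(int((x-x0+.5)*k)+2,12),0,.35,(0,0,255))
    for y in range(-(-y0//10)*10,y1,10):
        cv2.line(o,(0,int((y-y0+.5)*k)),(6,int((y-y0+.5)*k)),(0,0,255),1);cv2.putText(o,str(y),(2,int((y-y0+.5)*k)-2),0,.35,(0,0,255))
    return o
def stack(l):
    w=max(a.shape[1] for a in l);return np.vstack([np.pad(a,((0,0),(0,w-a.shape[1]),(0,0))) for a in l])
E
python3 - <<'E'
from h import *
t=cv2.imread("pics/top0.png")[:,:,::-1];s=cv2.imread("pics/scene0.png")[:,:,::-1]
A=crop(t,255,176,345,224,6);B=crop(t,345,182,475,222,6)
cv2.imwrite("pics/c1.png",stack([A,B]))
cv2.imwrite("pics/c2.png",crop(s,340,215,470,285,6))
E
```

```text
(no output)
```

View pics/c1.png

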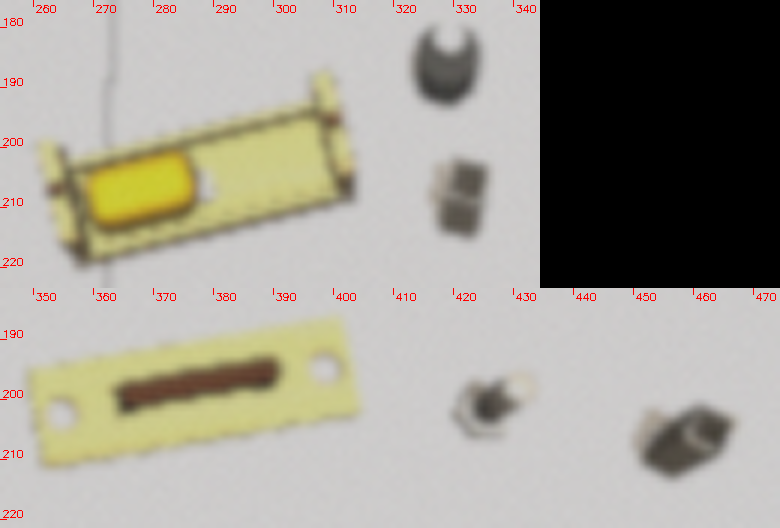

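View pics/c2.png

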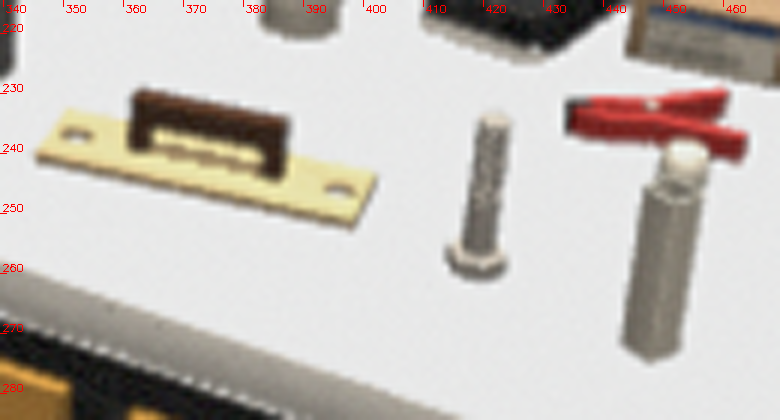

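The crops confirm the choices. In the carrier, the tape is yellow at (276,208), with the free space to its right (−y side). The dowels are at about (263,207) and (309,195). Next I'll fit the box models to both views.

```bash
cat > fit.py <<'E'
from h import *
from scipy.optimize import minimize
def box(x0,x1,y0,y1,z0,z1):return np.array([[x,y,z] for x in(x0,x1) for y in(y0,y1) for z in(z0,z1)])/1e3
def cyl(r,z0,z1,n=24):
    a=np.arange(n)*2*np.pi/n;return np.array([[r*np.cos(t),r*np.sin(t),z] for t in a for z in(z0,z1)])/1e3
M=dict(short_tube=[box(-12.5,12.5,-12.5,12.5,0,105)],long_tube=[box(-12.5,12.5,-12.5,12.5,0,145)],bottle=[cyl(20,0,125)],
 bolt=[cyl(18.5,0,13,6),cyl(10,13,102)],
 lid=[box(-32,32,-102,102,0,8),box(-8,8,-50,50,26,48),box(-8,8,36,50,8,48),box(-8,8,-50,-36,8,48)],
 carrier=[box(-32,32,-91,91,0,32),box(-32,32,79,91,0,114),box(-32,32,-91,-79,0,114),cyl(5,114,124)+[0,.085,0],cyl(5,114,124)-[0,.085,0]])
K=8
def mask(im,x0,y0,x1,y1,thr):
    c=cv2.resize(im[y0:y1,x0:x1].astype(np.float32),None,fx=K,fy=K,interpolation=cv2.INTER_CUBIC)
    bg=np.median(c[:6*K//2].reshape(-1,3),0) 
    bg=np.percentile(c.reshape(-1,3),70,axis=0) if thr<0 else bg
    return (np.abs(c-bg).max(2)>abs(thr))
def render(name,p,view,roi):
    x0,y0,x1,y1=roi;m=np.zeros(((y1-y0)*K,(x1-x0)*K),np.uint8)
    for h in M[name]:
        w=R.from_euler('z',p[2]).apply(h)+[p[0],p[1],p[3] if len(p)>3 else 0]
        q=(proj(view,w)-[x0,y0]+.5)*K
        cv2.fillConvexPoly(m,cv2.convexHull(np.round(q*16).astype(np.int32)),1,shift=4)
    return m>0
def fit(name,p0,obs):
    f=lambda p:sum((render(name,p,v,r)^m).sum() for v,r,m in obs)/K/K
    best=None
    for dy in(-.3,0,.3):
        s=np.array(p0)+[0,0,dy];sim=np.vstack([s]+[s+d for d in([.012,0,0],[0,.012,0],[0,0,.25])])
        o=minimize(f,s,method='Nelder-Mead',options=dict(initial_simplex=sim,xatol=1e-5,fatol=.01))
        if best is None or o.fun<best.fun:best=o
    return best
E
cat > r1.py <<'E'
from fit import *
t=cv2.imread("pics/top0.png")[:,:,::-1];s=cv2.imread("pics/scene0.png")[:,:,::-1]
J={'short_tube':((459,207),(443,195,475,219),(436,233,462,280)),'bolt':((425,202),(414,192,438,214),(408,228,430,266)),
'lid':((377,199),(345,182,407,218),(340,225,407,257)),'long_tube':((332,210),(322,201,340,220),None),'bottle':((329,188),(318,177,340,198),None),'carrier':((285,208),(256,184,316,226),None)}
out=[]
for n,(c,rt,rs) in J.items():
    p0=[*onz('top',*c,.0)[:2],.2 if n in('lid','carrier') else 0.4]
    obs=[('top',rt,mask(t,*rt,-25))]
    if rs:
        m=mask(s,*rs,-25)
        if n=='short_tube':
            c2=cv2.resize(s[rs[1]:rs[3],rs[0]:rs[2]],None,fx=K,fy=K).astype(int); m&=(c2[...,0]-c2[...,2]<60)
        obs.append(('scene',rs,m))
    for k in([obs,obs[:1],obs[1:]] if rs else [obs]):
        o=fit(n,p0,k);print(n,[v[0] for v in k],np.round(o.x*[1e3,1e3,57.3],1),round(o.fun,1),'of',round(sum(m.sum() for _,_,m in k)/64,0))
E
python3 r1.py
```

```text
short_tube ['top', 'scene'] [ 419.2 -381.6   70.3] 120.5 of 572.0
short_tube ['top'] [ 418.5 -381.5   70.5] 30.3 of 165.0
short_tube ['scene'] [ 421.8 -381.2  -16.8] 88.3 of 407.0
bolt ['top', 'scene'] [ 445.2 -267.2   34.6] 45.7 of 290.0
bolt ['top'] [ 444.7 -265.7   33.8] 23.1 of 88.0
bolt ['scene'] [ 445.8 -267.4   45.9] 17.5 of 202.0
lid ['top', 'scene'] [457.3 -84.5  10.3] 89.7 of 1711.0
lid ['top'] [456.8 -84.    9.8] 60.9 of 934.0
lid ['scene'] [457.5 -84.5  10.3] 27.6 of 777.0
long_tube ['top'] [408.4  91.4  16.9] 16.0 of 117.0
bottle ['top'] [490.7  98.7  36.5] 46.7 of 133.0
carrier ['top'] [426.4 249.2  14.5] 55.1 of 1008.0
```

Both views agree to 1–3 mm. I'll check a few heights by triangulation and start moving.

Run:
```python
from h import *
for n,a,b in(("bolt top",(421.8,234),(431.2,197.7)),("tube top",(453.8,241),(463.2,204.3)),("handle end",(387.5,234.6),(390.8,195.2))):
    p=tri(a,b);print(n,np.round(p*1e3,1),np.round(proj("scene",p)-a,1),np.round(proj("top",p)-b,1))
```

```text
bolt top [ 444.4 -268.4  103.7] [[ 0.3 -0. ]] [[-0.2  0.1]]
tube top [ 419.7 -381.6  122.8] [[-1.2  0.2]] [[ 1.1 -0.5]]
handle end [ 463.9 -132.6   49.8] [[-0.2  0. ]] [[ 0.2 -0.1]]
```

Call:
step_arm --increments '[[[18.7,-31.7,0],[0,0,-0.06]],[[18.7,-31.7,0],[0,0,-0.06]],[[18.7,-31.7,0],[0,0,-0.06]],[[18.7,-31.7,0],[0,0,-0.06]],[[18.7,-31.7,0],[0,0,-0.06]],[[18.7,-31.7,0],[0,0,-0.06]],[[18.7,-31.7,0],[0,0,-0.06]],[[18.7,-31.7,0],[0,0,-0.06]]]' --fingers 1 --grip_force 40

```text
time: 0.77
eef_pos: [0.4506, 0.3489, 0.2308]
tcp_rot: [0.455, 0.891, -0.0, -0.0]
contact_force: [0.4, -0.6, 0.8]
opening: 0.998
finger_force: 0.0
```

Call:
step_arm --increments '[[[0,-36,0],[0,0,-0.06]],[[0,-36,0],[0,0,-0.06]],[[0,-36,0],[0,0,-0.06]],[[0,-36,0],[0,0,-0.06]],[[0,-36,0],[0,0,-0.06]],[[0,-36,0],[0,0,-0.06]],[[0,-36,0],[0,0,-0.06]],[[0,-36,0],[0,0,-0.06]]]'

```text
time: 1.43
eef_pos: [0.4496, 0.0611, 0.231]
tcp_rot: [0.654, 0.757, -0.0, -0.0]
contact_force: [1.1, 0.2, 0.0]
opening: 1.003
finger_force: 0.0
```

Call:
step_arm --increments '[[[0,-36,0],[0,0,-0.06]],[[0,-36,0],[0,0,-0.06]],[[0,-36,0],[0,0,-0.06]],[[0,-36,0],[0,0,-0.06]],[[0,-36,0],[0,0,-0.06]],[[0,-36,0],[0,0,-0.06]],[[0,0,0],[0,0,0]]]'

```text
time: 2.02
eef_pos: [0.4499, -0.1583, 0.2312]
tcp_rot: [0.78, 0.626, -0.001, 0.001]
contact_force: [0.4, 0.7, 0.4]
opening: 1.004
finger_force: 0.0
```

Call:
step_arm --increments '[[[-5,-37.2,0],[0,0,-0.02]],[[-5,-37.2,0],[0,0,-0.02]],[[-5,-37.2,0],[0,0,-0.02]],[[-5,-37.2,0],[0,0,-0.02]],[[-5,-37.2,0],[0,0,-0.02]],[[-5.4,-37.2,0],[0,0,-0.02]],[[0,0,0],[0,0,0]]]'

```text
time: 2.6
eef_pos: [0.4186, -0.3813, 0.2308]
tcp_rot: [0.815, 0.579, -0.001, 0.001]
contact_force: [0.3, -0.3, 0.4]
opening: 1.0
finger_force: 0.0
```

```bash
cat > r2.py <<'E'
from fit import *
t=cams.read_camera("top");s=cams.read_camera("scene")
cv2.imwrite("pics/top1.png",t[:,:,::-1]);cv2.imwrite("pics/scene1.png",s[:,:,::-1])
def ov(im,v,x0,y0,x1,y1,k,items):
    o=crop(im,x0,y0,x1,y1,k)
    for n,p in items:
        for h in M[n]:
            w=R.from_euler('z',p[2]/57.3).apply(h)+[p[0]/1e3,p[1]/1e3,0]
            q=(proj(v,w)-[x0,y0]+.5)*k
            cv2.polylines(o,[cv2.convexHull(np.round(q).astype(np.int32))],True,(255,0,255),1)
    return o
it=[('short_tube',(419.2,-381.6,70.4)),('bolt',(445.2,-267.2,34.6))]
t0=cv2.imread("pics/top0.png")[:,:,::-1];s0=cv2.imread("pics/scene0.png")[:,:,::-1]
a=ov(t0,'top',414,190,474,220,6,it);b=ov(s0,'scene',405,228,465,278,6,it)
it2=[('carrier',(426.4,249.2,14.5)),('long_tube',(408.4,91.4,16.9)),('bottle',(490.7,98.7,0))]
c=ov(s,'scene',260,160,345,245,5,it2)
L=stack([a,b]);H=max(L.shape[0],c.shape[0])
cv2.imwrite("pics/ov.png",np.hstack([np.pad(x,((0,H-x.shape[0]),(0,0),(0,0))) for x in(L,c)]))
E
python3 r2.py
```

```text
(no output)
```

View pics/ov.png

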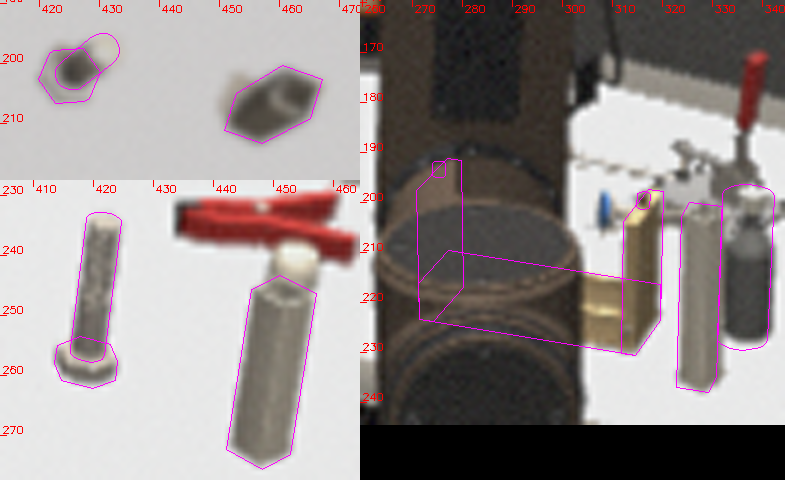

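The overlays fit well. The white ball behind the tube in the scene view is a separate object at (452,242). The bolt and tube models line up with their outlines, and the visible end of the carrier matches too. Now I'll descend on the short tube.

Call:
step_arm --increments '[[[0.8,-0.3,-33],[0,0,0]],[[0,0,-33],[0,0,0]],[[0,0,-33],[0,0,0]],[[0,0,-33],[0,0,0]],[[0,0,-25],[0,0,0]],[[0,0,-8],[0,0,0]],[[0,0,0],[0,0,0]]]'

```text
time: 3.28
eef_pos: [0.4198, -0.3736, 0.0636]
tcp_rot: [0.813, 0.582, -0.0, -0.003]
contact_force: [-1.0, -0.8, -0.1]
opening: 1.004
finger_force: 0.0
```

Call:
step_arm --increments '[[[0,0,0],[0,0,0]],[[0,0,0],[0,0,0]],[[0,0,0],[0,0,0]],[[0,0,0],[0,0,0]],[[0,0,0],[0,0,0]],[[0,0,0],[0,0,0]],[[0,0,0],[0,0,0]],[[0,0,0],[0,0,0]]]' --fingers -1 --grip_force 40

```text
time: 3.95
eef_pos: [0.4213, -0.3777, 0.0679]
tcp_rot: [0.814, 0.581, 0.0, 0.001]
contact_force: [-0.2, 1.1, 6.6]
opening: 0.294
finger_force: 39.2
```

Call:
step_arm --increments '[[[0,0,15],[0,0,0]],[[0,0,30],[0,0,0]],[[0,0,35],[0,0,0]],[[0,0,35],[0,0,0]],[[0,0,35],[0,0,0]],[[0,0,25],[0,0,0]],[[0,0,10],[0,0,0]],[[0,0,0],[0,0,0]]]'

```text
time: 4.62
eef_pos: [0.4215, -0.3779, 0.2543]
tcp_rot: [0.814, 0.581, 0.0, 0.003]
contact_force: [0.0, 0.1, -0.4]
opening: 0.295
finger_force: 38.8
```

Call:
step_arm --increments '[[[3,15,0],[0,0,0.03]],[[4,30,0],[0,0,0.03]],[[5,35,0],[0,0,0.03]],[[5,35,0],[0,0,0.03]],[[5,35,0],[0,0,0.03]],[[5,35,0],[0,0,0.03]],[[3,35,0],[0,0,0.03]],[[0,35,0],[0,0,0.03]]]'

```text
time: 5.28
eef_pos: [0.4492, -0.1187, 0.2476]
tcp_rot: [0.738, 0.675, -0.001, -0.003]
contact_force: [0.4, 0.3, -1.2]
opening: 0.291
finger_force: 38.8
```

Call:
step_arm --increments '[[[0,35,0],[0,0,0.04]],[[0,35,0],[0,0,0.04]],[[0,35,0],[0,0,0.04]],[[0,35,0],[0,0,0.04]],[[0,35,0],[0,0,0.04]],[[0,35,0],[0,0,0.04]],[[0,35,0],[0,0,0.04]],[[0,20,0],[0,0,0.04]]]'

```text
time: 5.95
eef_pos: [0.448, 0.1465, 0.2477]
tcp_rot: [0.62, 0.785, -0.002, -0.003]
contact_force: [-0.0, 0.4, -1.1]
opening: 0.292
finger_force: 38.8
```

Call:
step_arm --increments '[[[0,20,0],[0,0,0.02]],[[-4,15,0],[0,0,0.005]],[[-4,10,0],[0,0,0]],[[0,0,0],[0,0,0]],[[0,0,0],[0,0,0]],[[0,0,0],[0,0,0]]]'

```text
time: 6.45
eef_pos: [0.4423, 0.1876, 0.2503]
tcp_rot: [0.612, 0.791, -0.001, -0.0]
contact_force: [0.3, -0.1, -0.4]
opening: 0.288
finger_force: 38.8
```

Run:
```python
from h import *
s=readout.get_state();print(s['eef_pos'],s['tcp_rot'],s['contact_force'])
t=cams.read_camera("top");s=cams.read_camera("scene")
cv2.imwrite("pics/top2.png",t[:,:,::-1]);cv2.imwrite("pics/scene2.png",s[:,:,::-1])
cv2.imwrite("pics/v2.png",np.vstack([crop(t,250,170,350,230,6)[:,:600],crop(s,260,140,360,240,6)[:,:600]])[:,:] if 0 else np.hstack([cv2.copyMakeBorder(crop(t,255,170,345,230,4),0,160,0,0,0),crop(s,250,150,350,250,4)]))
```

```text
[0.44227274 0.18760887 0.25032377] [ 6.11961154e-01  7.90887343e-01 -7.69499209e-04 -4.05038201e-04] [ 0.31540559 -0.0969091  -0.39789623]
```

View pics/v2.png

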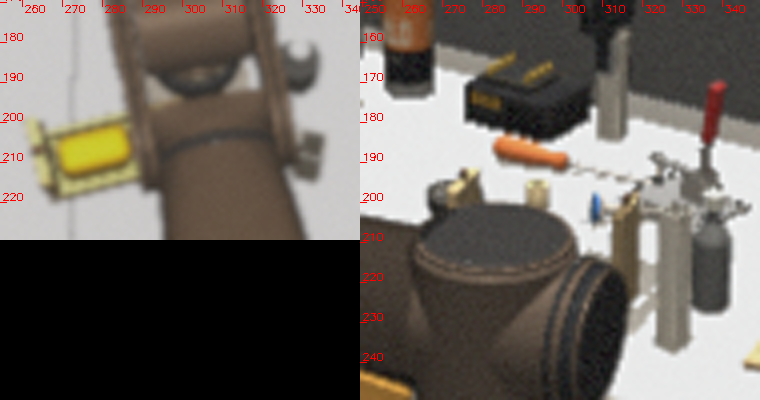

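The top view shows the arm over the bay. The scene view shows the held tube hanging straight, with its foot at about (311,184). I'll measure the tube's and carrier's offsets in the same view.

```bash
cat > r3.py <<'E'
from fit import *
def fit2(name,p0,z,yaw,view,roi,im,thr,sel=None):
    m=mask(im,*roi,thr)
    f=lambda p:(render(name,[p[0],p[1],yaw,z],view,roi)^m).sum()/64
    o=min((minimize(f,np.array(p0)+d,method='Nelder-Mead',options=dict(initial_simplex=np.array(p0)+d+np.array([[0,0],[.01,0],[0,.01]]))) for d in([0,0],[.008,.004],[-.008,-.004])),key=lambda o:o.fun)
    return np.round(o.x*1e3,1),round(o.fun,1),round(f(np.array(p0)),1),m.sum()/64
if __name__=="__main__":
    s2=cv2.imread("pics/scene2.png")[:,:,::-1];s1=cv2.imread("pics/scene1.png")[:,:,::-1]
    print("tube",fit2('short_tube',[.4423,.1876],.184,14.5/57.3,'scene',(302,172,325,192),s2,-25))
    # carrier's -y end board, yellow mask
    roi=(306,203,323,236);K8=K
    c=cv2.resize(s1[roi[1]:roi[3],roi[0]:roi[2]],None,fx=K,fy=K,interpolation=cv2.INTER_CUBIC).astype(int)
    m=(c[...,0]-c[...,2]>25)
    f=lambda p:(render('carrier',[*p,14.5/57.3],'scene',roi)^m).sum()/64
    p0=np.array([.4264,.2492])
    o=minimize(f,p0,method='Nelder-Mead',options=dict(initial_simplex=p0+np.array([[0,0],[.01,0],[0,.01]])))
    print("carrier",o.x*1e3,o.fun,f(p0),m.sum()/64)
    t2=cv2.imread("pics/scene2.png")[:,:,::-1]
    print("long",fit2('long_tube',[.4084,.0914],0,.295,'scene',(319,205,331,242),s1,-25))
    print("bottle",fit2('bottle',[.4907,.0987],0,0,'scene',(331,208,346,233),s1,-25))
E
python3 r3.py
```

```text
tube (array([440.7, 180. ]), np.float64(148.9), np.float64(169.6), np.float64(261.796875))
carrier [430.04323169 256.27110539] 34.984375 55.375 245.296875
long (array([408.1,  90.9]), np.float64(38.4), np.float64(39.2), np.float64(270.46875))
bottle (array([487.3,  98.4]), np.float64(58.3), np.float64(60.4), np.float64(266.53125))
```

```bash
cat > ovl.py <<'E'
from fit import *
def ov(im,v,x0,y0,x1,y1,k,items):
    o=crop(im,x0,y0,x1,y1,k)
    for n,p,col in items:
        for h in M[n]:
            w=R.from_euler('z',p[2]/57.3).apply(h)+np.array([p[0],p[1],p[3]])/1e3
            q=(proj(v,w)-[x0,y0]+.5)*k
            cv2.polylines(o,[cv2.convexHull(np.round(q*8).astype(np.int32))],True,col,1,cv2.LINE_AA,3)
    return o
E
python3 - <<'E'
from ovl import *
s1,s2,t0=[cv2.imread(f"pics/{n}.png")[:,:,::-1] for n in("scene1","scene2","top0")]
cr=('carrier',(426.4,249.2,14.5,0),(255,0,255));cr2=('carrier',(430,256,14.5,0),(0,160,0));tb=('short_tube',(442.3,187.6,14.5,184),(255,0,0))
a=ov(s2,'scene',264,150,326,186,6.4,[tb,cr]);a2=ov(s2,'scene',264,186,326,216,6.4,[cr]);b=ov(s1,'scene',300,190,330,240,8,[cr,cr2])
c=ov(t0,'top',254,184,318,224,8,[cr])
L=stack([a,a2])
top=np.hstack([L[:424],b[:400][:,:240]]) if 0 else None
H=max(L.shape[0],400)
P=lambda x,h:np.pad(x,((0,h-x.shape[0]),(0,0),(0,0)))
w=np.hstack([P(L,H),P(b,H)])
cv2.imwrite("pics/ov3.png",w);cv2.imwrite("pics/ov4.png",c)
E
```

```text
(no output)
```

View pics/ov3.png

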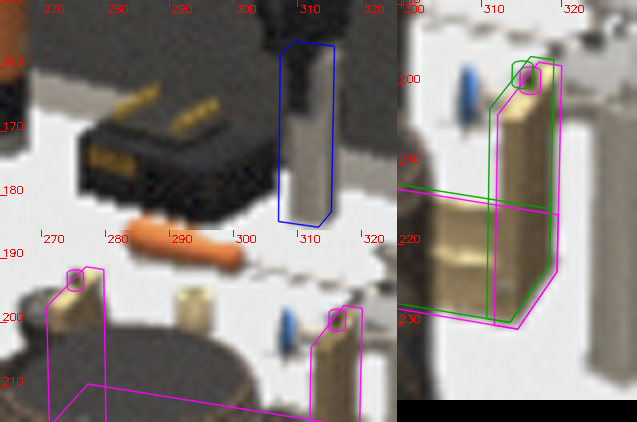

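The carrier model (magenta) matches both end boards and dowels. The held tube sits about 1 px (≈4 mm) to the −y side of the TCP model, which agrees with the TCP offset at grasp. I'll correct for that and descend to just above the end board.

Call:
step_arm --increments '[[[-1.3,5.3,0],[0,0,0]],[[0,0,-15],[0,0,0]],[[0,0,-20],[0,0,0]],[[0,0,-10],[0,0,0]],[[0,0,0],[0,0,0]],[[0,0,0],[0,0,0]],[[0,0,0],[0,0,0]]]'

```text
time: 7.13
eef_pos: [0.442, 0.1935, 0.2073]
tcp_rot: [0.612, 0.791, 0.001, 0.0]
contact_force: [-0.1, 0.9, -0.6]
opening: 0.293
finger_force: 38.8
```

Run:
```python
from ovl import *
st=readout.get_state();print(st['eef_pos'],st['tcp_rot']);e=st['eef_pos']*1e3
s=cams.read_camera("scene");cv2.imwrite("pics/scene3.png",s[:,:,::-1])
tb=('short_tube',(e[0]+1.1,e[1]-4.2,14.5,e[2]-67.5),(255,0,0));cr=('carrier',(426.4,249.2,14.5,0),(255,0,255))
x=(290,160,330,215);im=np.hstack([ov(s,'scene',*x,10,[]),ov(s,'scene',*x,10,[tb,cr])]);cv2.imwrite("pics/ov5.png",im[:600])
```

```text
[0.44204639 0.19352504 0.20733544] [6.11972371e-01 7.90878787e-01 5.72778047e-04 4.82648278e-04]
```

View pics/ov5.png

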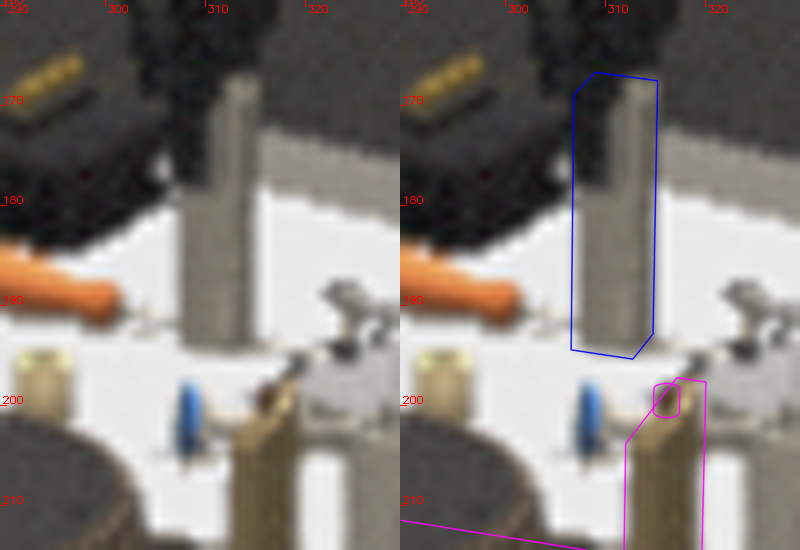

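The corrected tube model matches the image to within about 0.5 px, and so does the carrier. Now I'll lower the tube.

Call:
step_arm --increments '[[[0,0,-15],[0,0,0]],[[0,0,-20],[0,0,0]],[[0,0,-25],[0,0,0]],[[0,0,-25],[0,0,0]],[[0,0,-20],[0,0,0]],[[0,0,-15],[0,0,0]],[[0,0,-8],[0,0,0]],[[0,0,0],[0,0,0]]]'

```text
time: 7.85
eef_pos: [0.4407, 0.1933, 0.0773]
tcp_rot: [0.612, 0.791, -0.001, -0.001]
contact_force: [-0.1, -0.4, -1.6]
opening: 0.288
finger_force: 38.8
```

Call:
step_arm --increments '[[[0,0,-2],[0,0,0]],[[0,0,-1],[0,0,0]],[[0,0,-1],[0,0,0]],[[0,0,0],[0,0,0]],[[0,0,0],[0,0,0]]]'

```text
time: 8.27
eef_pos: [0.4419, 0.1936, 0.075]
tcp_rot: [0.612, 0.791, 0.001, 0.0]
contact_force: [0.7, -0.4, -0.5]
opening: 0.298
finger_force: 38.8
```

Call:
step_arm --increments '[[[0,0,-1],[0,0,0]],[[0,0,-1],[0,0,0]],[[0,0,0],[0,0,0]],[[0,0,0],[0,0,0]]]'

```text
time: 8.6
eef_pos: [0.4418, 0.1936, 0.0729]
tcp_rot: [0.612, 0.791, 0.0, 0.0]
contact_force: [-0.2, -0.0, 2.4]
opening: 0.295
finger_force: 39.2
```

Call:
step_arm --increments '[[[0,0,-1],[0,0,0]],[[0,0,0],[0,0,0]],[[0,0,0],[0,0,0]],[[0,0,0],[0,0,0]]]'

```text
time: 8.93
eef_pos: [0.442, 0.1936, 0.0729]
tcp_rot: [0.612, 0.791, 0.0, 0.0]
contact_force: [-3.2, -2.2, 8.9]
opening: 0.296
finger_force: 40.0
```

The foot touched down at exactly the predicted height. Releasing, then going to the bolt.

Call:
step_arm --increments '[[[0,0,0],[0,0,0]],[[0,0,0],[0,0,0]],[[0,0,0],[0,0,0]],[[0,0,0],[0,0,0]],[[0,0,0],[0,0,0]],[[0,0,0],[0,0,0]]]' --fingers 1

```text
time: 9.43
eef_pos: [0.4412, 0.1935, 0.0711]
tcp_rot: [0.612, 0.791, -0.0, -0.0]
contact_force: [-0.8, -0.2, -0.2]
opening: 1.0
finger_force: 0.0
```

Call:
step_arm --increments '[[[0,0,10],[0,0,0]],[[0,0,20],[0,0,0]],[[0,0,35],[0,0,0]],[[0,0,35],[0,0,0]],[[0,0,35],[0,0,0]],[[0,0,20],[0,0,0]],[[0,0,5],[0,0,0]],[[0,-10,0],[0,0,-0.03]]]'

```text
time: 10.1
eef_pos: [0.4424, 0.1843, 0.2339]
tcp_rot: [0.623, 0.782, 0.002, 0.001]
contact_force: [-0.5, -1.0, -0.1]
opening: 0.996
finger_force: 0.0
```

Call:
step_arm --increments '[[[1,-30,0],[0,0,-0.06]],[[1,-38,0],[0,0,-0.06]],[[1,-38,0],[0,0,-0.06]],[[1,-38,0],[0,0,-0.06]],[[1,-38,0],[0,0,-0.06]],[[1,-38,0],[0,0,-0.06]],[[1,-38,0],[0,0,-0.06]],[[1,-38,0],[0,0,-0.06]]]'

```text
time: 10.77
eef_pos: [0.4474, -0.1143, 0.2288]
tcp_rot: [0.793, 0.609, -0.001, -0.002]
contact_force: [0.4, 0.4, 0.3]
opening: 1.0
finger_force: 0.0
```

Call:
step_arm --increments '[[[0,-38,0],[0,0,-0.06]],[[0,-38,0],[0,0,-0.06]],[[0,-38,0],[0,0,-0.06]],[[-2,-30,0],[0,0,0]],[[-2,-15,0],[0,0,0]],[[0,0,0],[0,0,0]],[[0,0,0],[0,0,0]]]'

```text
time: 11.35
eef_pos: [0.4442, -0.2712, 0.2293]
tcp_rot: [0.844, 0.537, -0.0, -0.002]
contact_force: [-0.0, 1.4, -0.6]
opening: 1.0
finger_force: 0.0
```

Run:
```python
from h import *
for i in range(2):
    st=readout.get_state();q=st['tcp_rot'];print(np.round(st['eef_pos']*1e3,1),2*np.degrees(np.arctan2(q[1],q[0]))-90,R.from_quat(q).as_matrix()[:,2])
    t=cams.read_camera("top")
s=cams.read_camera("scene")
cv2.imwrite("pics/top4.png",t[:,:,::-1]);cv2.imwrite("pics/scene4.png",s[:,:,::-1])
from fit import *
r=(256,184,316,226)
o=None
for im in("top0","top4"):
    x=cv2.imread(f"pics/{im}.png")[:,:,::-1];m=mask(x,*r,-25)
    if im=="top4":M['carrier']=M['carrier']+[box(-12.5,12.5,-75,-50,5,110)]
    o=fit('carrier',[.4264,.2492,.25],[('top',r,m)]);print(im,o.x*[1e3,1e3,57.3],o.fun)
```

```text
[ 444.2 -271.2  229.3] -25.107760014331078 [-0.0027816   0.00322773 -0.99999092]
[ 444.6 -270.5  229.8] -25.01831156483398 [-0.00211244  0.0026478  -0.99999426]
top0 [426.42909614 249.25972181  14.45287426] 55.140625
top4 [426.29521008 249.12603762  14.22897984] 56.09375
```

Call:
step_arm --increments '[[[0.6,3.3,0],[0,0,0]],[[0,0,-30],[0,0,0]],[[0,0,-35],[0,0,0]],[[0,0,-35],[0,0,0]],[[0,0,-35],[0,0,0]],[[0,0,-20],[0,0,0]],[[0,0,-10],[0,0,0]],[[0,0,0],[0,0,0]]]'

```text
time: 12.17
eef_pos: [0.4448, -0.266, 0.0639]
tcp_rot: [0.843, 0.538, -0.001, -0.003]
contact_force: [0.3, 0.9, 0.6]
opening: 1.002
finger_force: 0.0
```

Call:
step_arm --increments '[[[0,0,0],[0,0,0]],[[0,0,0],[0,0,0]],[[0,0,0],[0,0,0]]]'

```text
time: 12.42
eef_pos: [0.4474, -0.2692, 0.0686]
tcp_rot: [0.843, 0.538, 0.001, 0.002]
contact_force: [-0.0, 0.1, -0.2]
opening: 0.999
finger_force: 0.0
```

Call:
step_arm --increments '[[[-2.2,2,-4],[0,0,0]],[[0,0,0],[0,0,0]],[[0,0,0],[0,0,0]],[[0,0,0],[0,0,0]]]'

```text
time: 12.75
eef_pos: [0.4438, -0.2663, 0.0625]
tcp_rot: [0.843, 0.537, 0.0, 0.0]
contact_force: [-0.4, 0.1, 0.8]
opening: 1.0
finger_force: 0.0
```

Call:
step_arm --increments '[[[0,0,0],[0,0,0]],[[0,0,0],[0,0,0]],[[0,0,0],[0,0,0]],[[0,0,0],[0,0,0]],[[0,0,0],[0,0,0]],[[0,0,0],[0,0,0]],[[0,0,0],[0,0,0]],[[0,0,0],[0,0,0]]]' --fingers -1 --grip_force 70

```text
time: 13.42
eef_pos: [0.4438, -0.2662, 0.0624]
tcp_rot: [0.843, 0.537, -0.0, 0.0]
contact_force: [-0.3, 0.7, 0.2]
opening: 0.21
finger_force: 68.1
```

Call:
step_arm --increments '[[[0,0,15],[0,0,0]],[[0,0,30],[0,0,0]],[[0,0,35],[0,0,0]],[[0,0,35],[0,0,0]],[[0,0,35],[0,0,0]],[[0,0,25],[0,0,0]],[[0,0,15],[0,0,0]],[[0,5,0],[0,0,0]]]'

```text
time: 14.08
eef_pos: [0.4452, -0.2628, 0.2564]
tcp_rot: [0.843, 0.537, 0.001, 0.004]
contact_force: [0.8, -0.7, -2.2]
opening: 0.206
finger_force: 68.6
```

Call:
step_arm --increments '[[[0,20,0],[0,0,0.04]],[[0,30,0],[0,0,0.04]],[[0,33,0],[0,0,0.04]],[[0,33,0],[0,0,0.04]],[[0,33,0],[0,0,0.04]],[[0,33,0],[0,0,0.04]],[[0,33,0],[0,0,0.04]],[[0,33,0],[0,0,0.04]]]'

```text
time: 14.75
eef_pos: [0.4421, -0.0111, 0.2496]
tcp_rot: [0.746, 0.666, -0.001, -0.002]
contact_force: [1.2, 0.3, -2.4]
opening: 0.208
finger_force: 68.7
```

Call:
step_arm --increments '[[[0,33,0],[0,0,0.05]],[[0,33,0],[0,0,0.05]],[[0,33,0],[0,0,0.05]],[[0,33,0],[0,0,0.05]],[[0,33,0],[0,0,0.05]],[[0,33,0],[0,0,0.05]],[[-4,25,0],[0,0,0.05]],[[-6,13,0],[0,0,0.02]]]'

```text
time: 15.42
eef_pos: [0.4319, 0.2253, 0.2494]
tcp_rot: [0.61, 0.792, -0.001, -0.002]
contact_force: [-0.9, 0.0, -2.3]
opening: 0.208
finger_force: 68.7
```

Call:
step_arm --increments '[[[0,0,0],[0,0,0]],[[0,0,0],[0,0,0]],[[0,0,0],[0,0,0]]]'

```text
time: 15.67
eef_pos: [0.4331, 0.2222, 0.2507]
tcp_rot: [0.612, 0.791, -0.001, -0.001]
contact_force: [-0.1, -0.4, -2.8]
opening: 0.206
finger_force: 68.7
```

```bash
cat > st.py <<'E'
from h import *
st=readout.get_state();q=st['tcp_rot'];print(np.round(st['eef_pos']*1e3,1),round(2*np.degrees(np.arctan2(q[1],q[0]))-90,2),R.from_quat(q).as_matrix()[:,2].round(4),st['opening'],st['contact_force'].round(1))
E
python3 st.py; python3 -c "
from h import *
for n in('top','scene'):cv2.imwrite(f'pics/{n}5.png',cams.read_camera(n)[:,:,::-1])"
```

```text
[433.1 222.2 250.7] 14.53 [-0.0024 -0.0012 -1.    ] 0.20612560590025253 [-0.1 -0.4 -2.8]
```

Call:
step_arm --increments '[[[0.2,0.4,-20],[0,0,0]],[[0,0,-30],[0,0,0]],[[0,0,-30],[0,0,0]],[[0,0,-30],[0,0,0]],[[0,0,-25],[0,0,0]],[[0,0,-15],[0,0,0]],[[0,0,-10],[0,0,0]],[[0,0,0],[0,0,0]]]'

```text
time: 16.43
eef_pos: [0.4326, 0.222, 0.0899]
tcp_rot: [0.612, 0.79, -0.002, -0.001]
contact_force: [-0.7, -1.5, -3.2]
opening: 0.208
finger_force: 68.8
```

Call:
step_arm --increments '[[[0,0,0],[0,0,0]],[[0,0,0],[0,0,0]],[[0,0,0],[0,0,0]]]'

```text
time: 16.68
eef_pos: [0.4354, 0.2234, 0.0941]
tcp_rot: [0.612, 0.791, 0.001, 0.001]
contact_force: [-0.3, 0.3, -2.1]
opening: 0.21
finger_force: 68.8
```

Call:
step_arm --increments '[[[-2,-0.8,-8],[0,0,0]],[[0,0,-7],[0,0,0]],[[0,0,-4],[0,0,0]],[[0,0,0],[0,0,0]],[[0,0,0],[0,0,0]],[[0,0,0],[0,0,0]]]'

```text
time: 17.18
eef_pos: [0.4321, 0.2224, 0.0733]
tcp_rot: [0.612, 0.791, -0.0, -0.0]
contact_force: [0.2, -0.5, -2.9]
opening: 0.216
finger_force: 68.8
```

Call:
step_arm --increments '[[[0,0,-2],[0,0,0]],[[0,0,-2],[0,0,0]],[[0,0,-1],[0,0,0]],[[0,0,0],[0,0,0]],[[0,0,0],[0,0,0]]]'

```text
time: 17.6
eef_pos: [0.432, 0.2224, 0.0682]
tcp_rot: [0.612, 0.791, -0.0, -0.0]
contact_force: [-0.4, -0.2, -3.0]
opening: 0.212
finger_force: 68.8
```

Call:
step_arm --increments '[[[0,0,-1],[0,0,0]],[[0,0,-0.5],[0,0,0]],[[0,0,0],[0,0,0]],[[0,0,0],[0,0,0]]]'

```text
time: 17.93
eef_pos: [0.4323, 0.2225, 0.0674]
tcp_rot: [0.612, 0.791, 0.0, 0.0]
contact_force: [-0.8, -1.3, 2.7]
opening: 0.21
finger_force: 69.2
```

Call:
step_arm --increments '[[[0,0,0],[0,0,0]],[[0,0,0],[0,0,0]],[[0,0,0],[0,0,0]],[[0,0,0],[0,0,0]],[[0,0,0],[0,0,0]],[[0,0,0],[0,0,0]]]' --fingers 1

```text
time: 18.43
eef_pos: [0.4321, 0.2224, 0.0668]
tcp_rot: [0.612, 0.791, 0.0, 0.0]
contact_force: [-1.2, -0.4, 0.6]
opening: 0.996
finger_force: 0.0
```

Call:
step_arm --increments '[[[0,0,10],[0,0,0]],[[0,0,20],[0,0,0]],[[0,0,35],[0,0,0]],[[0,0,35],[0,0,0]],[[0,0,35],[0,0,0]],[[0,0,25],[0,0,0]],[[0,0,5],[0,0,0]],[[0,-10,0],[0,0,0]]]'

```text
time: 19.1
eef_pos: [0.4333, 0.2133, 0.2351]
tcp_rot: [0.611, 0.791, 0.003, 0.002]
contact_force: [-0.1, -0.0, 0.1]
opening: 1.0
finger_force: 0.0
```

Call:
step_arm --increments '[[[3,-37,0],[0,0,-0.01]],[[3,-37,0],[0,0,-0.01]],[[3,-37,0],[0,0,-0.01]],[[3,-37,0],[0,0,-0.01]],[[3,-37,0],[0,0,-0.01]],[[3,-37,0],[0,0,-0.01]],[[3,-37,0],[0,0,-0.01]],[[3,-30,0],[0,0,-0.003]]]'

```text
time: 19.77
eef_pos: [0.4542, -0.0791, 0.2295]
tcp_rot: [0.641, 0.768, -0.001, -0.002]
contact_force: [0.4, 0.2, -0.2]
opening: 0.997
finger_force: 0.0
```

Call:
step_arm --increments '[[[1,-8,0],[0,0,0]],[[0,0,0],[0,0,0]],[[0,0,0],[0,0,0]],[[0,0,0],[0,0,0]]]'

```text
time: 20.1
eef_pos: [0.4563, -0.0835, 0.2307]
tcp_rot: [0.64, 0.768, -0.0, -0.001]
contact_force: [-0.2, 0.5, -0.3]
opening: 0.998
finger_force: 0.0
```

```bash
python3 st.py
python3 - <<'E'
from ovl import *
for n in('top','scene'):cv2.imwrite(f'pics/{n}6.png',cams.read_camera(n)[:,:,::-1])
M['packed']=[box(-12.5,12.5,-74.7,-49.7,5,110),cyl(18.5,5,18,6)-[0,.0275,0],cyl(10,18,107)-[0,.0275,0]]
t,s=[cv2.imread(f"pics/{n}6.png")[:,:,::-1] for n in('top','scene')]
i=[('packed',(426.4,249.2,14.5,0),(255,0,0))]
a=ov(t,'top',255,176,345,224,6,[]);b=ov(s,'scene',260,170,348,242,6,[]);a2=ov(t,'top',285,186,325,222,6,i)
a=np.hstack([a,np.pad(a2,((0,a.shape[0]-a2.shape[0]),(0,0),(0,0)))]);a=cv2.resize(a,None,fx=.6,fy=.6)
cv2.imwrite("pics/v6.png",stack([a,b])[:600])
E
```

```text
[456.3 -83.5 230.7] 10.42 [-0.002   0.0013 -1.    ] 0.9983458620218182 [-0.2  0.5 -0.3]
```

View pics/v6.png

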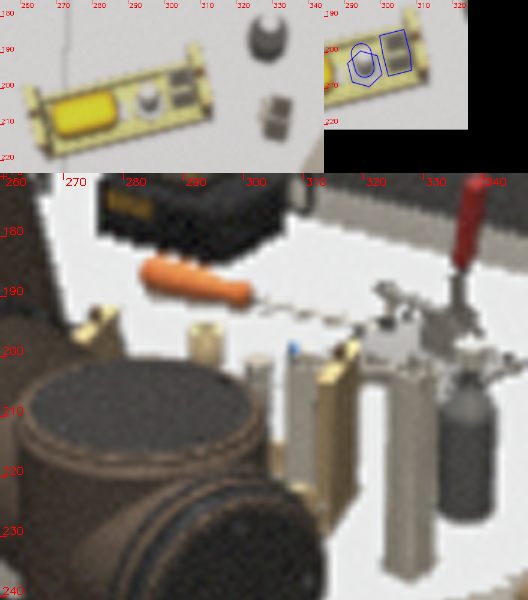

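The top view shows the tube (304,205) and bolt (296,204) standing in the bay beside the tape (276,208). The scene view also shows both upright, with the bottle and long tube untouched. Now the lid.

Call:
step_arm --increments '[[[1,-1,-30],[0,0,0]],[[0,0,-35],[0,0,0]],[[0,0,-35],[0,0,0]],[[0,0,-30],[0,0,0]],[[0,0,-25],[0,0,0]],[[0,0,-15],[0,0,0]],[[0,0,-10],[0,0,0]],[[0,0,0],[0,0,0]]]'

```text
time: 20.87
eef_pos: [0.4565, -0.084, 0.0497]
tcp_rot: [0.64, 0.769, -0.001, -0.002]
contact_force: [-0.4, -0.4, -0.3]
opening: 0.997
finger_force: 0.0
```

Call:
step_arm --increments '[[[0,0,0],[0,0,0]],[[0,0,0],[0,0,0]],[[0,0,0],[0,0,0]]]'

```text
time: 21.12
eef_pos: [0.4593, -0.0859, 0.0535]
tcp_rot: [0.64, 0.768, 0.0, 0.002]
contact_force: [-0.1, -0.6, -0.0]
opening: 1.0
finger_force: 0.0
```

Call:
step_arm --increments '[[[-2,1.4,-10],[0,0,0]],[[0,0,-12],[0,0,0]],[[0,0,-8],[0,0,0]],[[0,0,-3],[0,0,0]],[[0,0,0],[0,0,0]],[[0,0,0],[0,0,0]],[[0,0,0],[0,0,0]]]'

```text
time: 21.7
eef_pos: [0.4564, -0.0844, 0.0192]
tcp_rot: [0.64, 0.768, 0.0, 0.0]
contact_force: [-0.5, 0.1, 0.3]
opening: 1.0
finger_force: 0.0
```

```bash
python3 st.py
```

```text
[456.4 -84.4  19.2] 10.37 [ 8.e-04 -3.e-04 -1.e+00] 1.0000022181181405 [-0.5  0.1  0.3]
```

Call:
step_arm --increments '[[[0,0,0],[0,0,0]],[[0,0,0],[0,0,0]],[[0,0,0],[0,0,0]],[[0,0,0],[0,0,0]],[[0,0,0],[0,0,0]],[[0,0,0],[0,0,0]],[[0,0,0],[0,0,0]],[[0,0,0],[0,0,0]]]' --fingers -1 --grip_force 90

```text
time: 22.37
eef_pos: [0.4564, -0.0843, 0.0192]
tcp_rot: [0.64, 0.768, 0.0, 0.0]
contact_force: [0.3, -0.2, 3.3]
opening: 0.171
finger_force: 88.6
```

Call:
step_arm --increments '[[[0,0,5],[0,0,0]],[[0,0,10],[0,0,0]],[[0,0,20],[0,0,0]],[[0,0,20],[0,0,0]],[[0,0,10],[0,0,0]],[[0,0,5],[0,0,0]],[[0,0,0],[0,0,0]],[[0,0,0],[0,0,0]]]'

```text
time: 23.03
eef_pos: [0.4555, -0.084, 0.0884]
tcp_rot: [0.64, 0.768, -0.0, -0.0]
contact_force: [-0.4, 0.2, -3.0]
opening: 0.171
finger_force: 87.9
```

```bash
python3 st.py
```

```text
[455.5 -84.   88.4] 10.37 [-7.e-04  3.e-04 -1.e+00] 0.1712136324613509 [-0.4  0.2 -3. ]
```

The lid is held (3 N extra load). I'll raise it and carry it over with its underside at about 200 mm.

Call:
step_arm --increments '[[[0,0,10],[0,0,0]],[[0,0,22],[0,0,0]],[[0,0,30],[0,0,0]],[[0,0,30],[0,0,0]],[[0,0,25],[0,0,0]],[[0,0,12],[0,0,0]],[[0,0,4],[0,0,0]],[[0,0,0],[0,0,0]]]'

```text
time: 23.7
eef_pos: [0.456, -0.0842, 0.2219]
tcp_rot: [0.64, 0.768, 0.0, 0.0]
contact_force: [-0.3, -0.1, -3.4]
opening: 0.169
finger_force: 88.0
```

Call:
step_arm --increments '[[[-1,10,0],[0,0,0]],[[-2,20,0],[0,0,0.005]],[[-3,28,0],[0,0,0.01]],[[-3,28,0],[0,0,0.01]],[[-3,28,0],[0,0,0.01]],[[-3,28,0],[0,0,0.01]],[[-3,28,0],[0,0,0.01]],[[-3,28,0],[0,0,0.01]]]'

```text
time: 24.37
eef_pos: [0.4329, 0.1156, 0.2191]
tcp_rot: [0.615, 0.789, -0.001, -0.002]
contact_force: [0.8, -0.7, -3.0]
opening: 0.168
finger_force: 88.0
```

Call:
step_arm --increments '[[[-3,28,0],[0,0,0.007]],[[-3,28,0],[0,0,0]],[[-2,28,0],[0,0,0]],[[-1,24,0],[0,0,0]],[[0,15,0],[0,0,0]],[[0,8,0],[0,0,0]],[[0,3,0],[0,0,0]],[[0,0,0],[0,0,0]]]'

```text
time: 25.03
eef_pos: [0.4251, 0.2479, 0.2203]
tcp_rot: [0.612, 0.791, -0.001, -0.001]
contact_force: [-0.5, -0.6, -2.3]
opening: 0.171
finger_force: 88.0
```

Call:
step_arm --increments '[[[0,0,0],[0,0,0]],[[0,0,0],[0,0,0]],[[0,0,0],[0,0,0]]]'

```text
time: 25.28
eef_pos: [0.4261, 0.247, 0.2217]
tcp_rot: [0.613, 0.79, -0.0, 0.0]
contact_force: [0.5, 0.5, -1.6]
opening: 0.17
finger_force: 88.0
```

```bash
python3 st.py
```

```text
[426.1 247.  221.7] 14.42 [-2.e-04 -2.e-04 -1.e+00] 0.17043905333180184 [ 0.5  0.5 -1.6]
```

Call:
step_arm --increments '[[[0.3,2.2,0],[0,0,0]],[[0,0,-8],[0,0,0]],[[0,0,-12],[0,0,0]],[[0,0,-12],[0,0,0]],[[0,0,-8],[0,0,0]],[[0,0,-4],[0,0,0]],[[0,0,0],[0,0,0]],[[0,0,0],[0,0,0]]]'

```text
time: 25.95
eef_pos: [0.4262, 0.25, 0.1774]
tcp_rot: [0.612, 0.791, -0.0, -0.0]
contact_force: [0.1, -0.2, -2.8]
opening: 0.172
finger_force: 88.0
```

Call:
step_arm --increments '[[[0,0,0],[0,0,0]],[[0,0,0],[0,0,0]],[[0,0,0],[0,0,0]]]'

```text
time: 26.2
eef_pos: [0.4267, 0.2502, 0.1786]
tcp_rot: [0.612, 0.791, 0.001, 0.0]
contact_force: [1.2, 0.1, -2.3]
opening: 0.173
finger_force: 88.0
```

```bash
python3 st.py
python3 - <<'E'
from ovl import *
for n in('top','scene'):cv2.imwrite(f'pics/{n}7.png',cams.read_camera(n)[:,:,::-1])
t,s=[cv2.imread(f"pics/{n}7.png")[:,:,::-1] for n in('top','scene')]
e=readout.get_state()['eef_pos']*1e3
i=[('lid',(e[0],e[1],14.4,e[2]-19.2),(255,0,0)),('carrier',(426.4,249.2,14.5,0),(255,0,255))]
P=lambda x,h:np.pad(x,((0,h-x.shape[0]),(0,0),(0,0)))
a=stack([ov(t,'top',250,180,325,228,5,[]),ov(t,'top',250,180,325,228,5,i)])
b=stack([ov(s,'scene',260,170,330,226,5,[]),ov(s,'scene',260,170,330,226,5,i)])
cv2.imwrite("pics/v7.png",np.hstack([P(a,560),P(b,560)]))
E
```

```text
[426.7 250.2 178.6] 14.5 [ 1.4e-03  5.0e-04 -1.0e+00] 0.17269323258747488 [ 1.2  0.1 -2.3]
```

View pics/v7.png

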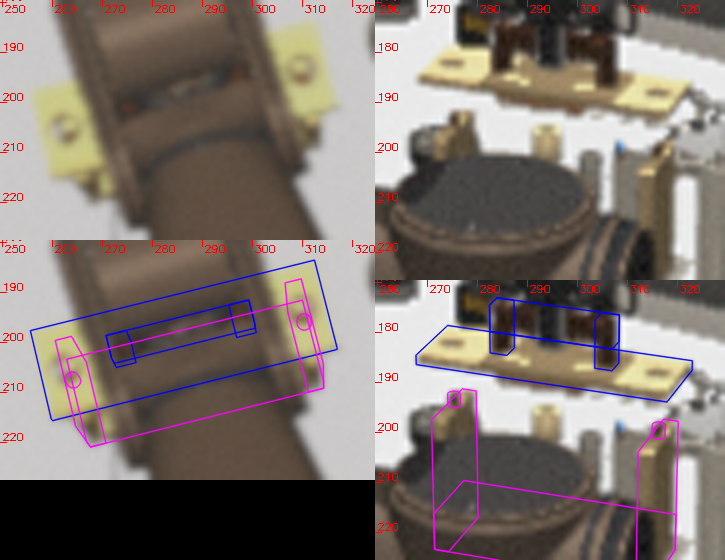

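The lid model matches both views and the lid hangs level. In the top view the dowels show through both holes at (260,206) and (307,194). Now I'll lower to 10 mm above the tips.

Call:
step_arm --increments '[[[-0.3,-0.8,-6],[0,0,0]],[[0,0,-6],[0,0,0]],[[0,0,-5],[0,0,0]],[[0,0,-3],[0,0,0]],[[0,0,-2],[0,0,0]],[[0,0,0],[0,0,0]],[[0,0,0],[0,0,0]],[[0,0,0],[0,0,0]]]'

```text
time: 26.97
eef_pos: [0.4262, 0.2493, 0.156]
tcp_rot: [0.612, 0.791, 0.0, 0.0]
contact_force: [0.5, 0.6, -1.6]
opening: 0.168
finger_force: 88.0
```

Call:
step_arm --increments '[[[0,0,0],[0,0,0]],[[0,0,0],[0,0,0]],[[0,0,0],[0,0,0]]]'

```text
time: 27.22
eef_pos: [0.4262, 0.2492, 0.1561]
tcp_rot: [0.612, 0.791, 0.0, 0.0]
contact_force: [0.5, -0.4, -1.9]
opening: 0.17
finger_force: 88.0
```

```bash
python3 st.py
```

```text
[426.2 249.2 156.1] 14.5 [ 5.e-04  2.e-04 -1.e+00] 0.17024295409294962 [ 0.5 -0.4 -1.9]
```

Call:
step_arm --increments '[[[0,0,-1.5],[0,0,0]],[[0,0,-1],[0,0,0]],[[0,0,0],[0,0,0]],[[0,0,0],[0,0,0]],[[0,0,0],[0,0,0]],[[0,0,0],[0,0,0]]]'

```text
time: 27.72
eef_pos: [0.4261, 0.2492, 0.1533]
tcp_rot: [0.612, 0.791, 0.0, 0.0]
contact_force: [-0.1, 0.7, -3.5]
opening: 0.172
finger_force: 88.0
```

```bash
python3 st.py; python3 -c "
from plant import sign_off
print(sign_off())"
```

```text
[426.1 249.2 153.3] 14.49 [ 1.e-04  0.e+00 -1.e+00] 0.17164702517385366 [-0.1  0.7 -3.5]
the job is handed in; nothing more can be done
None
```

The short tube and bolt stand upright in the carrier beside the tape, and the gripper is holding the lid level, lined up over both dowels and about 10 mm above their tips; the job is handed in at 27.7 s.

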